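Load the second pulling weight on the capillary puller and raise its carriage

ROBOT

A 6-joint arm with a two-finger parallel gripper is mounted at the origin on a cart in front of the work surface, level with it; the furniture and walls round the work are solid. World frame = base frame: x ahead of the robot, y to its left, z up, the work surface at z = 0. Lengths are in m, angles in rad, forces in N, time in s.
With the tool pointing down it reaches from about 0.375 to 0.9 m from the base axis. Payload 3.1 kg.
Tool frame: the origin (TCP) lies at the very end of the fingers, on their centre line; the grasp point (between the pads) lies 19 mm behind it; z points along the fingers, y is the line along which they close (so a half turn about z gives the same grasp; the last joint's range is limited). The gripper opens to 85 mm and grips with 20 to 120 N. Pads are 22 mm wide; open, the fingers measure 114 mm over their backs; the gripper's body (76 mm by 85 mm) begins 54 mm behind the grasp point. The pads swing forward as they close: fully open they stand 13 mm farther back than shut.
Start: joints at [1.067, 0.527, 1.433, -0, 1.181, -0.178], TCP at [0.2, 0.592, 0.231] pointing down, gripper open.
Joint ranges: [-3.08, 3.08], [-0.75, 2.2], [0.22, 2.44], [-1.43, 4.57], [0, 2.65], [-2.85, 2.85]. Speed limits (rad/s): [2.79, 2.79, 3.14, 3.14, 3.14, 3.14].

INTERFACE

Orientations are given as a unit quaternion [x, y, z, w].
In Python, from station import sense, snapshot, camera_params, sign_off gives the robot as it stands.
- The arm moves only by the shell command python3 -m handwheel 'ROWS' [OPENING] [FORCE]. ROWS is JSON, a list that holds one entry, the list of rows, each a list of 4 numbers: the shift along the tool's x, y, z in units of 25 mm (1.0 is 25 mm), then the turn about the tool's z in units of 6 degrees (1.0 is 6 degrees). A call has 1 to 20 rows; each row shifts and turns the commanded pose from where the row before left it, along the tool's axes as they then stand; what a row does not reach is not made up. A row lasts 1/8 s, in which the tool goes at most 62.5 mm and 10.7 degrees, less where a joint would pass 70% of its speed; a pose out of reach is approached as far as the arm can. A call is refused whole if a number of a shift passes 1 or a number of a turn 1, either way. A call with a gripper value outside its range is refused whole. OPENING is the finger opening in mm, from 0 to 85.4, set as the call begins (- or left out, the last holds). The fingers move at their own pace and stop on an object; FORCE is the grip in N (left out, the last holds). Time passes only in rows, so rows that do not move let the fingers close. It gives the time, the measured TCP pose, the force, the opening and the grip force at its end, in the units of the state.
- sense(): the state, without advancing time (a new reading comes with each control period).
- snapshot(name): name is "scene" or "side" or "wrist"; returns (picture, depth): 420x560x3 uint8, red, green, blue; 420x560 float32, m along the optical axis (not along the pixel's ray), 0 where there is no reading.
- camera_params(name): a dict with "mtx" (3x3 intrinsics, pixels), "extrinsics" (4x4, takes a point from camera to world coordinates); the wrist camera has in their place "hand_eye" (4x4, takes a point from camera to tool coordinates, whose origin is the TCP and whose axes are the flange's). Camera axes: x right, y up, looking along -z (the intrinsics and any distortion apply to the point x, -y, -z); pixel columns grow to the right and rows downward; lengths in m; the calibration is good to about 2 mm. A picture is of the moment at which its call begins: read the wrist's pose just before it. camera_params takes no time and is no camera call.
- sign_off(): hands the job in; it is judged then, once.
The state is a dict: "t": time; "q": joint angles; "qd": joint speeds; "tau": joint torques, N m; "tcp_pos": TCP position; "tool_rot": TCP orientation; "force": force on the tool from outside, world axes, zero at the start; "ft_torque": the same for the moment, N m; "finger_gap": opening from 0.0 (shut) to 1.0 (fully open); "gripper_force": force on a finger pad.
Only numpy, scipy, OpenCV 4.12 (cv2) and the standard library are available. Lean on these libraries where they do the work, as an engineer would, in place of code of your own. Each camera call takes 0.05 s, during which the arm holds its last target. There are 200 camera calls.

TASK

Set up the glass-capillary puller for a strong pull: slip the thick loose slotted weight onto the stem of the weight carriage, on top of the weight already there, pushed fully home and with its slot facing the opposite way to the slot of the weight below so that neither can slide off. Then raise the loaded carriage all the way to its upper stop and leave it there. Leave the thin spare weight where it lies.

Things in the scene. Friction and masses are not known exactly. Their poses are not given: they have to be found in the camera images.
- puller: Capillary puller, fixed: white base 235 x 125 mm, top 18 mm above the bench, from 62 mm in front of the weight stem to 172 mm behind it; column with white head (208 mm high, 82 mm wide) 112 mm behind the stem; apart from carriage plate and arm nothing above the base is within 70 mm of the stem's axis. Origin: on the stem's axis at bench level; +x points from stem to column, z up.
- carriage (a joint): Vertical slide of the weight carriage, m: 0 = on its lower stop (as at the start), 0.045 = at its upper stop. A friction brake of about 10 N holds it at any height when let go; lifting it loaded takes about 16 N.
- plate (a point): Centre of the top of the carriage's round weight plate (50 mm diameter, 8 mm thick), on the stem's axis; 50 mm above the bench with the carriage down, and it rises with it. A steel stem 5 mm in diameter stands on the plate and ends 46 mm above it under the knob. An arm 18 mm wide, below the plate, joins it to the column.
- knob (a point): Centre of the black knob on top of the stem, 54 mm above the plate: 18 mm in diameter, 16 mm high (46 to 62 mm above the plate), wider than the weights' slots, so weights go on from the side, below it. It is a fixed part of the carriage and is the place to lift it.
- weight_on: Slotted steel weight already lying on the plate round the stem: disc 56 mm in diameter, 10 mm thick, 0.18 kg, loose. Origin: centre of its underside; z up; its slot runs from the centre out along its +x. Slot 8 mm wide, flared to 15 mm over the last 6 mm at the rim.
- weight_on_slot (a point): Mouth of that weight's slot: on its rim, 28 mm from its centre, at its underside.
- weight_thick: The thick loose slotted steel weight, lying flat on the bench: disc 56 mm in diameter, 16 mm thick, 0.28 kg. Origin: centre of its underside; z up. Its slot runs out from the centre along its +x, 8 mm wide, flared to 15 mm over the last 6 mm at the rim; it ends 4 mm past the centre, so fully home its centre is within about 2 mm of the stem's axis.
- weight_thick_slot (a point): Mouth of the thick weight's slot: on its rim, 28 mm from its centre, at its underside.
- weight_thin: The thin spare slotted weight, lying flat on the bench: same disc 56 mm in diameter and slot, but 8 mm thick, 0.14 kg. Not needed. Origin: centre of its underside.
Things that resemble listed ones, but are neither listed nor needed, are in the scene too. Leave any turquoise look-alike of the weight_thick alone. Leave any pink look-alike of the weight_on alone.

How it is judged:
By the outcome, as a careful person would: the job done as asked, in the order asked, and still so for the second after the job is handed in, with the robot touching nothing.
It also fails if it takes over 51 s, if anything falls off the work surface, if the arm or the gripper's body presses on something with over 40 N, if the wrist force passes 120 N, or if a joint passes its speed limit or range.

## Working session

There is one attempt and no reset: what is moved stays moved. The work goes in short steps, Python scripts to look and compute and a shell command to move; the robot and the scene stay as the last step left them, time stands still between calls to the robot, and variables do not carry over. Pictures are saved under pics/ and viewed, at most 10 in all, crops included, and the job is handed in when it is done.

```bash
mkdir -p pics; ls; python3 - <<'E'
from station import *
import cv2,numpy as np
s=sense();print({k:np.round(v,3).tolist() for k,v in s.items()})
for n in ["scene","side","wrist"]:
    p,d=snapshot(n);cv2.imwrite(f"pics/{n}0.png",p[:,:,::-1]);np.save(f"pics/{n}0.npy",d)
    c=camera_params(n);print(n,{k:np.round(v,4).tolist() for k,v in c.items()}, (d>0).mean())
a=cv2.imread("pics/scene0.png");b=cv2.imread("pics/side0.png")
E
```

```text
pics
{'t': 0.0, 'q': [1.066, 0.528, 1.434, -0.0, 1.181, -0.178], 'qd': [-0.001, -0.001, -0.0, -0.002, -0.001, 0.001], 'tau': [-0.001, -44.236, -17.802, -0.0, 0.008, -0.0], 'tcp_pos': [0.2, 0.591, 0.23], 'tool_rot': [0.162, 0.987, -0.001, -0.0], 'force': [-1.135, 0.049, -0.072], 'ft_torque': [-0.044, 0.025, -0.015], 'gripper_force': 0.0, 'finger_gap': 1.002}
scene {'mtx': [[452.611, 0.0, 280.5685], [0.0, 452.611, 204.6066], [0.0, 0.0, 1.0]], 'extrinsics': [[0.6712, 0.3946, -0.6276, -0.0609], [-0.7413, 0.3529, -0.5709, -0.5232], [-0.0038, 0.8484, 0.5294, 0.5496], [0.0, 0.0, 0.0, 1.0]]} 0.9958418367346938
side {'mtx': [[411.455, 0.0, 284.7974], [0.0, 411.455, 202.0924], [0.0, 0.0, 1.0]], 'extrinsics': [[-0.996, -0.027, 0.0846, 0.5238], [0.0866, -0.5085, 0.8567, 0.6836], [0.0199, 0.8606, 0.5089, 0.5241], [0.0, 0.0, 0.0, 1.0]]} 0.9959948979591837
wrist {'mtx': [[313.1466, 0.0, 275.1418], [0.0, 313.1466, 204.6114], [0.0, 0.0, 1.0]], 'hand_eye': [[0.0003, 0.9651, 0.2619, 0.0672], [1.0, 0.0, -0.001, -0.0012], [-0.001, 0.2619, -0.9651, -0.1426], [0.0, 0.0, 0.0, 1.0]]} 0.9956420068027211
```

View pics/scene0.png

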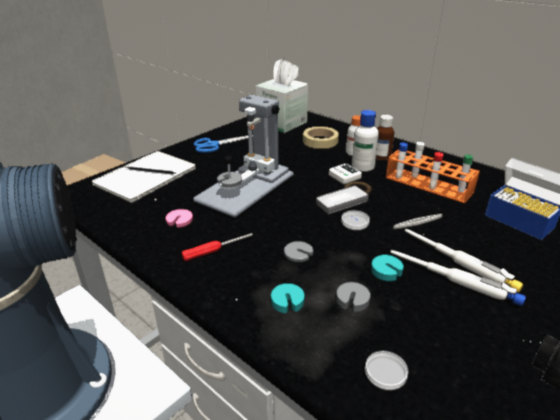

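View pics/side0.png

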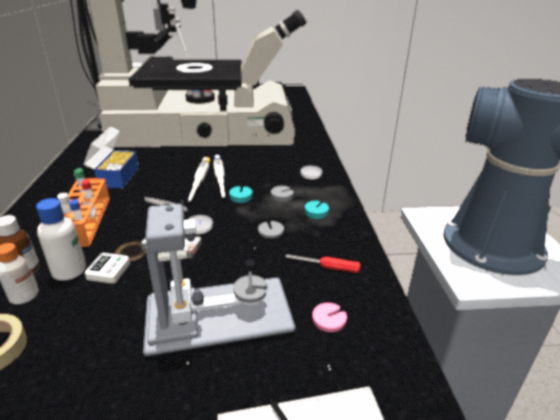

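The scene view shows candidates for the thick weight: grey discs at (298,251) and (353,295), turquoise look-alikes at (288,297) and (388,267), and glass dishes at (356,220) and (386,369). The pink look-alike is at (179,217). The puller's stem is at (230,170). In the side view the grey discs are at (271,229) and (282,192), and the plate is at (250,288). I'll use height to tell which grey disc is the thick one.

```bash
cat > h.py <<'E'
import numpy as np,cv2
from scipy.spatial.transform import Rotation as R
from station import *
def ext(n,s=None):
    c=camera_params(n)
    if n!="wrist": return np.array(c["mtx"]),np.array(c["extrinsics"])
    T=np.eye(4);T[:3,:3]=R.from_quat(s["tool_rot"]).as_matrix();T[:3,3]=s["tcp_pos"]
    return np.array(c["mtx"]),T@np.array(c["hand_eye"])
def cloud(d,K,E):
    v,u=np.mgrid[:d.shape[0],:d.shape[1]]
    P=np.stack([(u-K[0,2])/K[0,0]*d,-(v-K[1,2])/K[1,1]*d,-d],-1)
    return P@E[:3,:3].T+E[:3,3]
def ray(u,v,z,K,E):
    r=E[:3,:3]@np.array([(u-K[0,2])/K[0,0],-(v-K[1,2])/K[1,1],-1.]);o=E[:3,3]
    return o+r*(z-o[2])/r[2]
def proj(P,K,E):
    c=E[:3,:3].T@(np.asarray(P)-E[:3,3]);return K[0,0]*c[0]/-c[2]+K[0,2],K[1,2]-K[1,1]*c[1]/-c[2]
E
python3 - <<'E'
from h import *
seeds={"scene":{"gA":(298,251),"gB":(353,295),"tqA":(288,297),"tqB":(388,267),"pink":(179,217)},"side":{"g1":(271,229),"g2":(282,192),"pink":(330,317)}}
for n,S in seeds.items():
    d=np.load(f"pics/{n}0.npy");K,E=ext(n);W=cloud(d,K,E)
    for k,(u,v) in S.items():
        m=((W[...,2]>0.004)&(W[...,2]<0.03)).astype(np.uint8)
        m[:,:]*=(np.hypot(*(W[...,:2]-ray(u,v,.01,K,E)[:2]).transpose(2,0,1))<.045)
        P=W[m>0];print(n,k,len(P),"top",np.round(np.percentile(P[:,2],[50,75,90]),4),"ctr",np.round((P.min(0)+P.max(0))/2,3)[:2],np.round(np.ptp(P,axis=0),3))
# puller: points with z>.03
d=np.load("pics/side0.npy");K,E=ext("side");W=cloud(d,K,E)
for uv in [(250,288),(250,262),(198,297),(168,230),(292,323),(280,282),(147,346),(148,300)]: print(uv,np.round(W[uv[1],uv[0]],3))
d=np.load("pics/scene0.npy");K,E=ext("scene");W=cloud(d,K,E)
for uv in [(230,180),(229,159)]: print(uv,np.round(W[uv[1],uv[0]],3))
a=cv2.imread("pics/scene0.png");b=cv2.imread("pics/side0.png")
c1=cv2.resize(a[130:220,180:300],(480,360),interpolation=cv2.INTER_CUBIC)
c2=cv2.resize(b[240:360,130:300],None,fx=300/120,fy=300/120,interpolation=cv2.INTER_CUBIC)[:,:420]
c3=cv2.resize(a[230:320,265:375],None,fx=3,fy=3,interpolation=cv2.INTER_CUBIC)
o=np.zeros((600,800,3),np.uint8);o[:270,:330]=c3;o[:300,360:780]=c2[:300,:420];o[300:,:400]=cv2.resize(c1,(400,300));cv2.imwrite("pics/crop1.png",o)
E
```

```text
scene gA 421 top [0.0084 0.009  0.0097] ctr [ 0.48  -0.085] [0.056 0.073 0.007]
scene gB 702 top [0.0161 0.0169 0.0176] ctr [ 0.443 -0.229] [0.057 0.056 0.015]
scene tqA 712 top [0.0159 0.0167 0.0173] ctr [ 0.366 -0.149] [0.056 0.056 0.015]
scene tqB 667 top [0.016  0.0169 0.0176] ctr [ 0.556 -0.232] [0.078 0.055 0.015]
scene pink 326 top [0.01   0.0108 0.0113] ctr [0.396 0.193] [0.055 0.058 0.009]
side g1 265 top [0.0063 0.0069 0.0073] ctr [ 0.481 -0.074] [0.054 0.055 0.005]
side g2 254 top [0.0135 0.0145 0.0152] ctr [ 0.443 -0.227] [0.054 0.055 0.013]
side pink 637 top [0.0083 0.0089 0.0094] ctr [0.396 0.193] [0.055 0.057 0.007]
(250, 288) [0.527 0.172 0.058]
(250, 262) [0.526 0.17  0.111]
(198, 297) [0.61  0.188 0.058]
(168, 230) [0.634 0.215 0.207]
(292, 323) [0.461 0.212 0.015]
(280, 282) [0.524 0.684 0.524]
(147, 346) [0.685 0.243 0.016]
(148, 300) [0.702 0.144 0.016]
(230, 180) [0.52  0.158 0.061]
(229, 159) [0.526 0.163 0.109]
```

View pics/crop1.png

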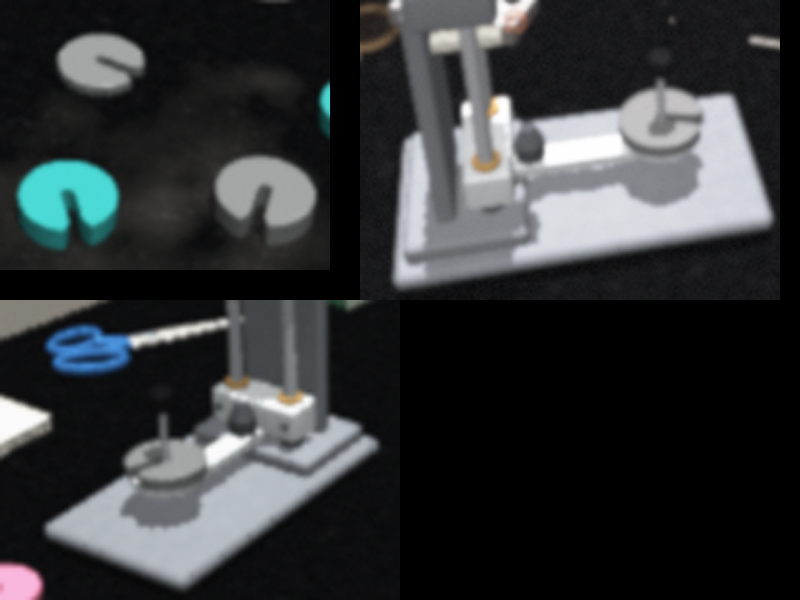

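The grey disc at (353,295) is 16 mm high, so it is weight_thick; the one at (298,251) is about 8 mm, the thin spare. The crop shows the thick slot facing the scene camera and weight_on's slot facing away from the column. On the way I'll stop near the puller for a wrist picture.

```bash
python3 -m handwheel '[[[-0.95,-0.85,0,0],[-0.95,-0.85,0,0],[-0.95,-0.85,0,0],[-0.95,-0.85,0,0],[-0.95,-0.85,0,0],[-0.95,-0.85,0,0],[-0.95,-0.85,0,0],[-0.95,-0.85,0,0],[-0.95,-0.85,0,0],[-0.95,-0.85,0,0],[-0.95,-0.85,0,0],[-0.95,-0.85,0,0],[-0.95,-0.85,0,0],[-0.95,-0.85,0,0],[0,0,0,0]]]'
python3 - <<'E'
from h import *
import json
s=sense();p,d=snapshot("wrist");cv2.imwrite("pics/w1.png",p[:,:,::-1]);np.save("pics/w1.npy",d)
json.dump({k:np.array(v).tolist() for k,v in s.items()},open("pics/w1.json","w"))
E
python3 -m handwheel '[[[-0.4,-1,0,0],[-0.4,-1,0,0],[-0.4,-1,0,0],[-0.4,-1,0,0],[-0.4,-1,0,0],[-0.4,-1,0,0],[-0.4,-1,0,0],[-0.4,-1,0,0],[-0.4,-1,0,0],[-0.4,-1,0,0],[-0.4,-1,0,0],[-0.4,-1,0,0],[-0.4,-1,0,0],[-0.4,-1,0,0],[-0.4,-1,0,0],[-0.4,-1,0,0]]]'
python3 -m handwheel '[[[0,0,0,1],[0,0,0,1],[0,0,0,1],[0,0,0,1],[0,0,0,1],[0,0,0,1],[0,0,0,1],[0,0,0,1],[0,0,0,1],[0,0,0,1],[0,0,0,1],[0,0,0,1],[0,0,0,1],[0,0,0,1],[0,0,0,1],[0,0,0,1],[0,0,0,1],[0,0,0,1],[0,0,0,1],[0,0,0,1]]]'
python3 - <<'E'
from h import *
import json
s=sense();p,d=snapshot("wrist");cv2.imwrite("pics/w2.png",p[:,:,::-1]);np.save("pics/w2.npy",d)
json.dump({k:np.array(v).tolist() for k,v in s.items()},open("pics/w2.json","w"))
o=np.vstack([cv2.resize(cv2.imread(f"pics/w{i}.png"),(400,300)) for i in (1,2)]);cv2.imwrite("pics/w12.png",o)
E
```

```text
t: 2.02
tcp_pos: [0.4208, 0.2025, 0.2313]
tool_rot: [0.164, 0.986, -0.0, 0.0]
force: [-0.1, 0.2, -0.3]
finger_gap: 1.002
gripper_force: 0.0
t: 4.08
tcp_pos: [0.4436, -0.2257, 0.2312]
tool_rot: [0.161, 0.987, 0.0, -0.0]
force: [-0.8, -0.2, 0.5]
finger_gap: 0.996
gripper_force: 0.0
t: 6.58
tcp_pos: [0.4436, -0.2247, 0.2311]
tool_rot: [0.936, 0.352, -0.0, -0.001]
force: [-0.3, 1.4, -0.1]
finger_gap: 1.001
gripper_force: 0.0
```

View pics/w12.png

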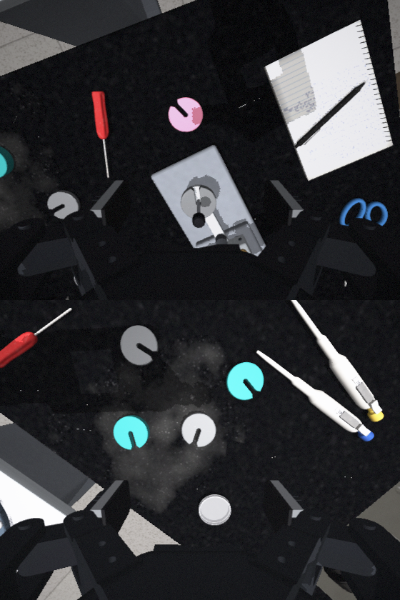

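In w1 the puller base is at full-resolution pixel (290,285), with the knob at about (276,307). In w2 the thick weight is at about (278,180) with its slot pointing down. Next I'll measure both.

```bash
cat > meas.py <<'E'
from h import *
import json,sys
def disc(name,s,p,d,seed,ztop,r=.028):
    """centre and slot angle of disc with top at ztop, near seed(world xy)"""
    K,E=ext(name,s);W=cloud(d,K,E)
    v,u=np.mgrid[:d.shape[0],:d.shape[1]]
    g=p.astype(int).max(2)
    near=np.hypot(W[...,0]-seed[0],W[...,1]-seed[1])<.05
    return K,E,W,g,near
def raymap(K,E,z,shape):
    v,u=np.mgrid[:shape[0],:shape[1]]
    r=np.stack([(u-K[0,2])/K[0,0],-(v-K[1,2])/K[1,1],-np.ones(shape)],-1)@E[:3,:3].T
    o=E[:3,3];return o+r*((z-o[2])/r[...,2])[...,None]
def fit(mask,X,r=.028):
    c,_=cv2.findContours(mask.astype(np.uint8),cv2.RETR_EXTERNAL,cv2.CHAIN_APPROX_NONE)
    c=max(c,key=cv2.contourArea)
    h=cv2.convexHull(c)[:,0]; pts=X[h[:,1],h[:,0],:2]
    (cx,cy),rad=cv2.minEnclosingCircle((pts*1000).astype(np.float32))
    ctr=np.array([cx,cy])/1000
    D=X[...,:2]-ctr;rr=np.hypot(D[...,0],D[...,1])
    S=(rr<.025)&(rr>.006)&~mask.astype(bool)
    a=np.arctan2(D[...,1],D[...,0])[S]
    return ctr,rad,np.degrees(np.angle(np.exp(1j*a).mean())),np.abs(np.exp(1j*a).mean()),S.sum()
E
python3 - <<'E'
from meas import *
L=lambda n:(json.load(open(f"pics/{n}.json")),cv2.imread(f"pics/{n}.png")[:,:,::-1],np.load(f"pics/{n}.npy"))
s,p,d=L("w2");K,E=ext("wrist",s);W=cloud(d,K,E);X=raymap(K,E,.016,d.shape)
g=p.max(2);near=np.hypot(X[...,0]-.443,X[...,1]+.228)<.04
print("thick",fit(near&(g>110),X), "z",np.percentile(W[near&(g>110)][:,2],[25,50,75]))
print("tool x ang",np.degrees(np.arctan2(*R.from_quat(s["tool_rot"]).as_matrix()[[1,0],0])))
s,p,d=L("w1");K,E=ext("wrist",s);W=cloud(d,K,E);
near=np.hypot(W[...,0]-.527,W[...,1]-.17)<.045
m=near&(W[...,2]>.053)&(W[...,2]<.066)
print("on",fit(m,raymap(K,E,.06,d.shape)),np.median(W[m][:,2]))
k=near&(W[...,2]>.1)&(W[...,2]<.125);print("knob",k.sum(),np.median(W[k],0),(W[k].max(0)+W[k].min(0))/2)
b=(np.abs(W[...,2]-.018)<.005)&(np.hypot(W[...,0]-.58,W[...,1]-.18)<.2)
pts=(W[b][:,:2]*1000).astype(np.float32);print("base wrist",cv2.minAreaRect(pts))
for n in("side","scene"):
    d2=np.load(f"pics/{n}0.npy");K,E=ext(n);V=cloud(d2,K,E)
    b=((np.abs(V[...,2]-.017)<.004)&(np.hypot(V[...,0]-.58,V[...,1]-.18)<.17)).astype(np.uint8)
    b=cv2.morphologyEx(b,cv2.MORPH_OPEN,np.ones((3,3)))>0
    print(n,cv2.minAreaRect((V[b][:,:2]*1000).astype(np.float32)))
    k=(np.hypot(V[...,0]-.527,V[...,1]-.17)<.03)&(V[...,2]>.1)&(V[...,2]<.12);print("knob",k.sum(),(V[k].max(0)+V[k].min(0))/2)
    m=(np.hypot(V[...,0]-.527,V[...,1]-.17)<.045)&(V[...,2]>.053)&(V[...,2]<.066);print("on",fit(m,raymap(K,E,.06,d2.shape)))
q=cv2.resize(p[225:345,215:375],(800,600),interpolation=cv2.INTER_CUBIC);cv2.imwrite("pics/w1c.png",q[:,:,::-1])
E
```

```text
thick (array([ 0.44127203, -0.2300177 ]), 28.22036361694336, np.float64(-158.48996088109703), np.float64(0.9861968324259806), np.int64(96)) z [0.01530655 0.01581531 0.0163438 ]
tool x ang 41.221233541787825
on (array([0.52625171, 0.16941051]), 29.242097854614258, np.float64(-80.93206949222262), np.float64(0.06962026961577694), np.int64(229)) 0.05980418463626436
knob 316 [0.52480986 0.1695172  0.11088683] [0.5279014  0.16877499 0.10685232]
base wrist ((568.9974365234375, 242.37637329101562), (226.07052612304688, 260.06707763671875), 7.496662616729736)
side ((581.986572265625, 177.2781524658203), (233.73768615722656, 126.17266845703125), 7.971958637237549)
knob 105 [0.52778713 0.17125805 0.10596046]
on (array([0.52731641, 0.17398898]), 30.147769927978516, np.float64(-127.54864778353074), np.float64(0.6490030817149751), np.int64(32))
scene ((581.0245971679688, 176.170166015625), (236.12921142578125, 126.54425048828125), 7.9083147048950195)
knob 56 [0.52510593 0.16829271 0.10697691]
on (array([0.52652979, 0.16386116]), 34.74123764038086, np.float64(56.765976678108665), np.float64(0.9953829718430792), np.int64(6))
```

View pics/w1c.png

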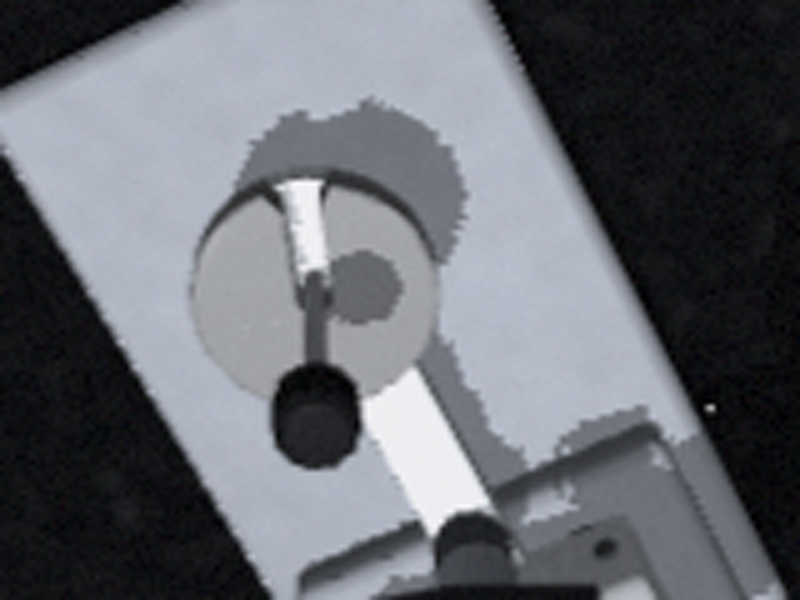

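```bash
python3 -m handwheel '[[[0,0,1,1],[0,0,1,1],[0,0,1,1],[0,0,1,0.3],[-0.12,0.14,1,0],[0,0,1,0],[0,0,1,0],[0,0,1,0],[0,0,0.5,0],[0,0,0.4,0],[0,0,0.3,0],[0,0,0,0]]]' - 60
python3 - <<'E'
from meas import *
s=sense();print(s["tcp_pos"],s["force"],np.degrees(np.arctan2(*R.from_quat(s["tool_rot"]).as_matrix()[[1,0],0])))
s1=json.load(open("pics/w1.json"));K,E=ext("wrist",s1)
a=ray(275.2,262,.05,K,E);b=ray(278,282,.05,K,E)
print("slot mouth",a,"in",b,"ang",np.degrees(np.arctan2(*(a-b)[[1,0]])),"from stem",np.degrees(np.arctan2(a[1]-.169,a[0]-.527)))
E
```

```text
t: 8.12
tcp_pos: [0.4419, -0.2306, 0.0012]
tool_rot: [0.982, 0.187, -0.0, -0.0]
force: [0.2, -0.6, -0.2]
finger_gap: 1.001
gripper_force: 0.0
[ 0.44186573 -0.23062089  0.00120746] [ 0.2354601  -0.62487911 -0.24761445] 21.543760688785564
slot mouth [0.50621903 0.17350932 0.05      ] in [0.53097339 0.16846083 0.05      ] ang 168.47296316314285 from stem 167.75701950361122
```

```bash
python3 -m handwheel '[[[0,0,0,0],[0,0,0,0],[0,0,0,0],[0,0,0,0],[0,0,0,0],[0,0,0,0]]]' 40 60
python3 -m handwheel '[[[0,0,-0.5,0],[0,0,-1,0],[0,0,-1,0],[0,0,-1,0],[0,0,-1,0],[0,0,-1,0],[0,0,-1,0],[0,0,0,0]]]'
python3 - <<'E'
from meas import *
for n in("wrist","side"):
    s=sense();p,d=snapshot(n);cv2.imwrite(f"pics/{n}3.png",p[:,:,::-1]);np.save(f"pics/{n}3.npy",d)
    json.dump({k:np.array(v).tolist() for k,v in s.items()},open(f"pics/{n}3.json","w"))
    K,E=ext(n,s);u,v=map(int,proj(s["tcp_pos"]-np.array([0,0,0]),K,E));print(n,u,v)
    x0=max(u-70,0);y0=max(v-60,0)
    cv2.imwrite(f"pics/{n}3c.png",cv2.resize(p[y0:y0+120,x0:x0+140,::-1],(400,343),interpolation=cv2.INTER_CUBIC));print(x0,y0)
cv2.imwrite("pics/g3.png",np.hstack([cv2.imread(f"pics/{n}3c.png") for n in("wrist","side")]))
E
```

```text
t: 8.88
tcp_pos: [0.4419, -0.2307, 0.0024]
tool_rot: [0.982, 0.187, 0.0, 0.0]
force: [-0.5, -0.1, 7.5]
finger_gap: 0.625
gripper_force: 62.2
t: 9.88
tcp_pos: [0.4427, -0.2314, 0.1658]
tool_rot: [0.982, 0.187, 0.002, 0.002]
force: [-0.5, -0.1, -2.4]
finger_gap: 0.628
gripper_force: 64.2
wrist 274 255
204 195
side 282 135
212 75
```

View pics/g3.png

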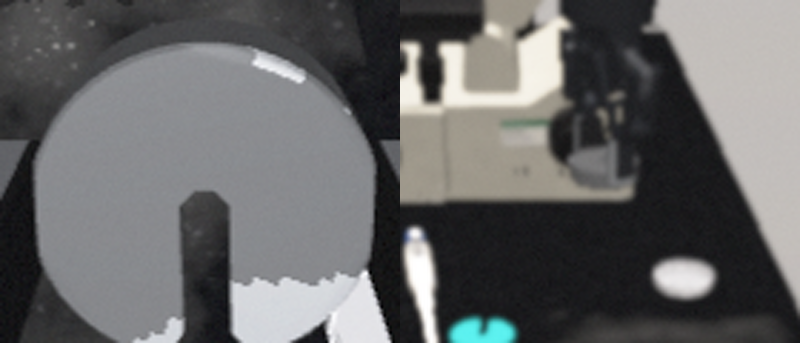

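The wrist crop shows the disc gripped across its sides, with the slot running straight down the image (tool −x) and its inner end at full-resolution pixel (275,263). Next I'll measure its offset in the tool frame.

```bash
python3 - <<'E'
from meas import *
s=json.load(open("pics/wrist3.json"));p=cv2.imread("pics/wrist3.png");d=np.load("pics/wrist3.npy")
c=camera_params("wrist");K=np.array(c["mtx"]);E=np.array(c["hand_eye"]);T=cloud(d,K,E)
near=(np.hypot(T[...,0],T[...,1])<.04)&(np.abs(T[...,2])<.03)&(np.abs(T[...,1])<.026)
print("z",np.percentile(T[near][:,2],[10,25,50,75,90]))
zt=np.median(T[near][:,2]);m=near&(np.abs(T[...,2]-zt)<.004)
Q=T[m];print("x range",np.percentile(Q[:,0],[0.3,99.7]),"y",np.percentile(Q[:,1],[.3,99.7]))
# tilt of plane
A=np.c_[Q[:,:2],np.ones(len(Q))];print("plane",np.linalg.lstsq(A,Q[:,2],rcond=None)[0])
X=raymap(K,E,zt,d.shape)
for y in range(255,310,5):
    row=~m[y,250:300];u=np.where(row)[0]+250
    if len(u): print(y,X[y,int(u.mean()),0].round(4),X[y,u.min(),1].round(4),X[y,u.max(),1].round(4))
top=np.where(m.any(1))[0];print(X[top.min(),275,0])
E
```

```text
z [-0.01419743 -0.01384075 -0.01343546 -0.01298018 -0.01234881]
x range [-0.02556791  0.02731268] y [-0.02558793  0.02569566]
plane [ 0.00598495  0.0016332  -0.01345652]
255 0.0064 -0.0105 -0.0105
265 0.0015 -0.0025 0.0034
270 -0.001 -0.003 0.0043
275 -0.0035 -0.003 0.0043
280 -0.006 -0.003 0.0043
285 -0.0085 -0.003 0.0057
290 -0.0111 -0.003 0.0044
295 -0.0137 -0.0031 0.0044
300 -0.0163 -0.0031 0.0044
305 -0.019 -0.0026 0.0044
0.028686310269779088
```

```bash
python3 -m handwheel '[[[0,0,0,-1],[0,0,0,-1],[0,0,0,-1],[0,0,0,-1],[0,0,0,-1],[0,0,0,-1],[0,0,0,-1],[0,0,0,-1],[0,0,0,-1],[0,0,0,-1],[0,0,0,-1],[0,0,0,-1],[0,0,0,-1],[0,0,0,-1],[0,0,0,-1],[0,0,0,-1],[0,0,0,-1],[0,0,0,-1],[0,0,0,-1],[0,0,0,-1]]]'
python3 -m handwheel '[[[0,0,0,-1],[0,0,0,-1],[0,0,0,-1],[0,0,0,-1],[0,0,0,-0.5],[0.3,0.96,0,0],[0.3,0.96,0,0],[0.3,0.96,0,0],[0.3,0.96,0,0],[0.3,0.96,0,0],[0.3,0.96,0,0],[0.3,0.96,0,0],[0.3,0.96,0,0],[0.3,0.96,0,0]]]'
python3 -m handwheel '[[[0,0.96,0,0],[0,0.96,0,0],[0,0.96,0,0],[0,0.96,0.5,0],[0,0.96,0.5,0],[0,0.96,1,0],[0,0.96,1,0],[0,0.96,0.5,0],[0,0,0,0],[0,0,0,0]]]'
python3 - <<'E'
from meas import *
s=sense();M=R.from_quat(s["tool_rot"]).as_matrix();print("ang",np.degrees(np.arctan2(M[1,0],M[0,0])))
print("stem at z of tcp in tool units",(M.T@(np.array([.527,.169,.07])-s["tcp_pos"]))/.025)
ims=[]
for n in("side","scene"):
    p,d=snapshot(n);cv2.imwrite(f"pics/{n}4.png",p[:,:,::-1]);np.save(f"pics/{n}4.npy",d);K,E=ext(n)
    u,v=map(int,proj([.5,.175,.085],K,E));print(n,u-50,v-50)
    ims.append(cv2.resize(p[v-50:v+50,u-50:u+50,::-1],(400,400),interpolation=cv2.INTER_CUBIC))
cv2.imwrite("pics/c4.png",np.hstack(ims))
E
```

```text
t: 12.48
tcp_pos: [0.4409, -0.2299, 0.1623]
tool_rot: [0.328, 0.945, 0.001, -0.002]
force: [-0.5, 0.1, -1.5]
finger_gap: 0.625
gripper_force: 64.2
t: 14.22
tcp_pos: [0.4167, -0.0034, 0.1631]
tool_rot: [0.1, 0.995, 0.0, -0.002]
force: [0.7, -0.3, -2.5]
finger_gap: 0.624
gripper_force: 64.2
t: 15.48
tcp_pos: [0.4554, 0.1826, 0.0761]
tool_rot: [0.1, 0.995, -0.0, -0.001]
force: [0.2, -0.2, -2.3]
finger_gap: 0.625
gripper_force: 64.2
ang 168.56381023183718
stem at z of tcp in tool units [-2.91321796  0.03622035  0.2394107 ]
side 216 225
scene 167 121
```

View pics/c4.png

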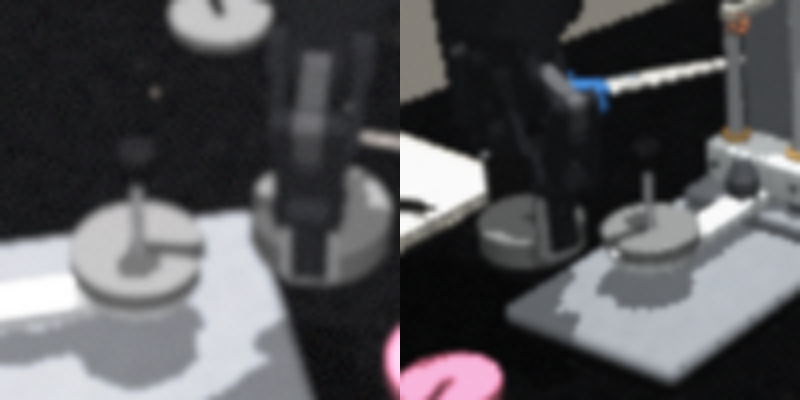

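The crops show the thick weight held level, short of the stem and just above weight_on. weight_on is at about (250,288) in the side view, with its slot facing the incoming weight. Now I'll slide it in.

```bash
python3 -m handwheel '[[[-0.3,0.02,0.24,0],[-0.4,0,0,0],[-0.4,0,0,0],[-0.2,0,0,0],[-0.2,0,0,0],[0,0,0,0]]]'
python3 -m handwheel '[[[-0.2,0,0,0],[-0.2,0,0,0],[-0.2,0,0,0],[-0.2,0,0,0],[-0.2,0,0,0],[0,0,0,0]]]'
```

```text
t: 16.32
tcp_pos: [0.4941, 0.1755, 0.0703]
tool_rot: [0.1, 0.995, 0.0, 0.0]
force: [0.1, -0.1, -2.7]
finger_gap: 0.627
gripper_force: 64.2
t: 17.08
tcp_pos: [0.5188, 0.1705, 0.0704]
tool_rot: [0.1, 0.995, 0.0, 0.0]
force: [0.1, -0.5, -3.8]
finger_gap: 0.626
gripper_force: 64.2
```

No side force so far. Next I'll push to contact in small steps.

```bash
python3 -m handwheel '[[[-0.1,0,0,0],[-0.1,0,0,0],[-0.1,0,0,0],[-0.06,0,0,0],[0,0,0,0]]]'
```

```text
t: 17.7
tcp_pos: [0.5271, 0.1688, 0.0703]
tool_rot: [0.1, 0.995, 0.0, 0.0]
force: [-0.6, -1.0, -2.1]
finger_gap: 0.626
gripper_force: 64.2
```

```bash
python3 -m handwheel '[[[-0.04,0,0,0],[-0.04,0,0,0],[0,0,0,0]]]'
python3 -m handwheel '[[[-0.04,0,0,0],[-0.02,0,0,0],[0,0,0,0]]]'
```

```text
t: 18.08
tcp_pos: [0.529, 0.1685, 0.0703]
tool_rot: [0.1, 0.995, 0.0, 0.0]
force: [-0.7, -0.0, -2.1]
finger_gap: 0.62
gripper_force: 64.2
t: 18.45
tcp_pos: [0.5296, 0.1683, 0.0702]
tool_rot: [0.1, 0.995, -0.0, -0.001]
force: [-2.0, -0.0, -0.7]
finger_gap: 0.623
gripper_force: 64.3
```

```bash
python3 -m handwheel '[[[0.04,0,0.1,0],[0,0,0.1,0],[0,0,0.06,0],[0,0,0,0]]]'
python3 -m handwheel '[[[0,0,0.04,0],[0,0,0.02,0],[0,0,0,0]]]'
```

```text
t: 18.95
tcp_pos: [0.5296, 0.1683, 0.0636]
tool_rot: [0.1, 0.995, -0.0, 0.0]
force: [-0.4, 0.1, -2.3]
finger_gap: 0.623
gripper_force: 64.2
t: 19.32
tcp_pos: [0.5296, 0.1684, 0.0625]
tool_rot: [0.1, 0.995, 0.0, 0.0]
force: [-0.8, -1.1, -0.7]
finger_gap: 0.624
gripper_force: 64.4
```

```bash
python3 -m handwheel '[[[0,0,0,0],[0,0,0,0],[0,0,0,0],[0,0,0,0],[0,0,-0.3,0],[0.06,0,-0.4,0],[0,0,-0.3,0],[0,0,0,0]]]' 85 60
python3 - <<'E'
from meas import *
print(sense()["tcp_pos"])
ims=[]
for n in("side","scene"):
    p,d=snapshot(n);np.save(f"pics/{n}5.npy",d);K,E=ext(n)
    u,v=map(int,proj([.527,.169,.08],K,E));print(n,u-50,v-50)
    ims.append(cv2.resize(p[v-50:v+50,u-50:u+50,::-1],(400,400),interpolation=cv2.INTER_CUBIC))
    W=cloud(d,K,E);m=(np.hypot(W[...,0]-.527,W[...,1]-.169)<.04)&(W[...,2]>.068)&(W[...,2]<.085);print(m.sum(),np.median(W[m],0) if m.sum() else 0, np.round((W[m].min(0)+W[m].max(0))/2,4))
cv2.imwrite("pics/c5.png",np.hstack(ims))
E
```

```text
t: 20.32
tcp_pos: [0.5286, 0.1688, 0.0884]
tool_rot: [0.1, 0.995, 0.0, 0.001]
force: [0.4, -0.4, 0.8]
finger_gap: 0.996
gripper_force: 0.0
[0.52861043 0.16877726 0.08836909]
side 199 226
406 [0.51913109 0.17981766 0.07423988] [0.5285 0.1707 0.0763]
scene 178 119
281 [0.52340758 0.16174585 0.07608757] [0.5263 0.168  0.076 ]
```

View pics/c5.png

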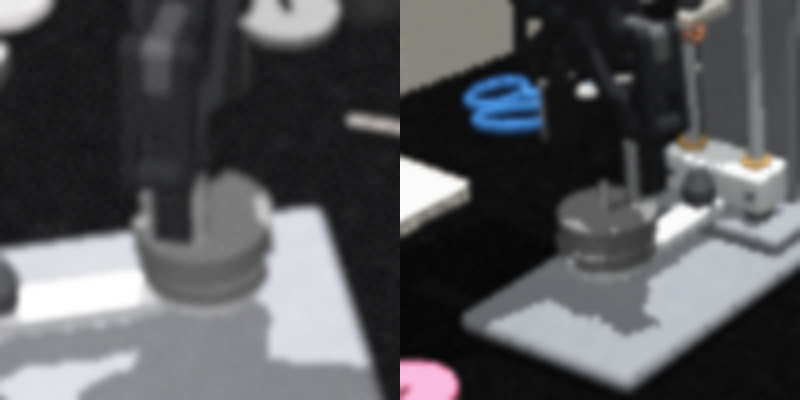

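Both crops show the thick weight flush on weight_on, with its top at 76 mm as expected. Now I'll grip the knob.

```bash
python3 -m handwheel '[[[0,0,0,0],[0,0,0,0],[0,0,0,0],[0,0,0,0],[0,0,0,0],[0,0,0,0],[0,0,0,0],[0,0,0,0]]]' 5 100
python3 -m handwheel '[[[0,0,-0.1,0],[0,0,-0.2,0],[0,0,-0.2,0],[0,0,0,0]]]'
```

```text
t: 21.42
tcp_pos: [0.5279, 0.1688, 0.0875]
tool_rot: [0.1, 0.995, 0.0, 0.0]
force: [-1.4, 1.6, 2.8]
finger_gap: 0.164
gripper_force: 97.6
t: 21.92
tcp_pos: [0.5279, 0.1688, 0.0998]
tool_rot: [0.1, 0.995, 0.0, -0.0]
force: [3.6, 3.4, -14.2]
finger_gap: 0.163
gripper_force: 97.8
```

```bash
python3 -m handwheel '[[[0,0,-0.25,0],[0,0,-0.25,0],[0,0,-0.25,0],[0,0,-0.25,0],[0,0,-0.2,0],[0,0,0,0]]]'
python3 -m handwheel '[[[0,0,-0.08,0],[0,0,-0.06,0],[0,0,0,0]]]'
```

```text
t: 22.68
tcp_pos: [0.5279, 0.1688, 0.1308]
tool_rot: [0.1, 0.995, 0.0, 0.0]
force: [2.2, 2.1, -7.4]
finger_gap: 0.165
gripper_force: 98.6
t: 23.05
tcp_pos: [0.5278, 0.1687, 0.1327]
tool_rot: [0.1, 0.995, 0.0, -0.0]
force: [4.3, 4.1, -16.7]
finger_gap: 0.165
gripper_force: 98.4
```

```bash
python3 -m handwheel '[[[0,0,-0.06,0],[0,0,0,0]]]'
python3 -m handwheel '[[[0,0,-0.04,0],[0,0,0,0]]]'
```

```text
t: 23.3
tcp_pos: [0.5278, 0.1687, 0.1328]
tool_rot: [0.1, 0.995, 0.0, -0.001]
force: [6.9, 4.1, -25.6]
finger_gap: 0.164
gripper_force: 98.5
t: 23.55
tcp_pos: [0.5278, 0.1687, 0.1329]
tool_rot: [0.1, 0.995, 0.0, -0.001]
force: [8.2, 4.9, -30.7]
finger_gap: 0.164
gripper_force: 98.2
```

The TCP stopped 45 mm up and the force is climbing, so the carriage is at its upper stop. Next I'll release and retreat.

```bash
python3 -m handwheel '[[[0,0,0.05,0],[0,0,0,0],[0,0,0,0],[0,0,0,0],[0,0,0,0],[0,0,0,0],[0,0,0,0]]]' 85 60
python3 -m handwheel '[[[0,0,-0.3,0],[0,0,-0.7,0],[0,0,-1,0],[0,0,-1,0],[0,0,-1,0],[0.5,0,-0.5,0],[1,0,0,0],[1,0,0,0],[1,0,0,0],[1,0,0,0],[0,0,0,0]]]'
python3 - <<'E'
from meas import *
ims=[]
for n in("side","scene","wrist"):
    s=sense();p,d=snapshot(n);np.save(f"pics/{n}6.npy",d);K,E=ext(n,s)
    u,v=map(int,proj([.527,.169,.115],K,E));print(n,u,v)
    v=min(max(v,60),360);u=min(max(u,60),500)
    ims.append(cv2.resize(p[v-60:v+60,u-50:u+50,::-1],(260,312),interpolation=cv2.INTER_CUBIC))
    W=cloud(d,K,E);r=np.hypot(W[...,0]-.527,W[...,1]-.169)
    m=(r<.035)&(W[...,2]>.112)&(W[...,2]<.13);print("top",m.sum(),np.median(W[m],0),(W[m].min(0)+W[m].max(0))/2)
    k=(r<.02)&(W[...,2]>.14)&(W[...,2]<.17);print("knob",np.percentile(W[k][:,2],[50,95]) if k.sum() else 0)
    if n!="wrist": m=(r<.035)&(W[...,2]>.09)&(W[...,2]<.13);print("stack ctr",(W[m].min(0)+W[m].max(0))/2)
cv2.imwrite("pics/c6.png",np.hstack(ims))
E
```

```text
t: 24.42
tcp_pos: [0.5279, 0.1687, 0.1346]
tool_rot: [0.1, 0.995, -0.0, -0.0]
force: [0.6, -0.0, 0.2]
finger_gap: 0.997
gripper_force: 0.0
t: 25.8
tcp_pos: [0.4147, 0.1912, 0.2468]
tool_rot: [0.099, 0.995, -0.0, -0.001]
force: [0.6, -0.1, -0.0]
finger_gap: 0.997
gripper_force: 0.0
side 249 259
top 707 [0.52898949 0.17632787 0.11930765] [0.52877717 0.17094085 0.12100012]
knob [0.15234032 0.15638042]
stack ctr [0.52831213 0.17098678 0.11001188]
scene 227 155
top 298 [0.52320025 0.1617305  0.12124033] [0.52879943 0.16769589 0.12055021]
knob [0.15283094 0.15792154]
stack ctr [0.52854067 0.16769589 0.10951845]
wrist 275 305
top 2089 [0.52052474 0.17115221 0.12083934] [0.52620841 0.16836275 0.12083667]
knob [0.15575064 0.15752381]
```

View pics/c6.png

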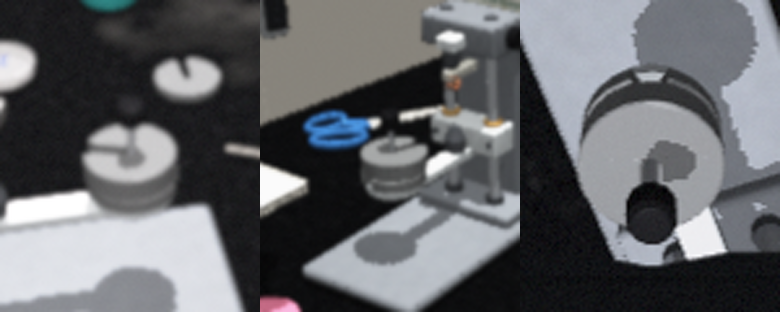

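The carriage is up: the stack top is at 121 mm and the knob top at 157 mm, both 45 mm above where they started. The thick weight is home with its slot facing the column, and the lower slot's mouth shows on the far side. The gripper is clear.

```bash
python3 -c "from station import *;print(sign_off())"
```

```text
the job is handed in; nothing more can be done
None
```

The job is handed in: the thick weight is fully home on top of the first with its slot opposite, the loaded carriage is at its upper stop (45 mm), and the thin spare was not touched; the arm finished clear at about 26 s of the 51 s allowed.

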